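# Shift the bench lamp one hole towards the opened player

## Robot

A 6-joint arm with a two-finger parallel gripper is mounted at the origin on the work surface. World frame = base frame: x ahead of the robot, y to its left, z up, the work surface at z = 0. Lengths are in m, angles in rad, forces in N, time in s.
With the tool pointing down it reaches from about 0.275 to 0.75 m from the base axis. Payload 10.2 kg.
Tool frame: the origin (TCP) lies on the front face of the gripper's body, between the roots of the fingers; the fingertips stand 64 mm ahead of it and the grasp point (between the pads) lies 45 mm ahead of it; z points along the fingers, y is the line along which they close (so a half turn about z gives the same grasp; the last joint's range is limited). The gripper opens to 88 mm and grips with 3 to 60 N. Pads are 18 mm wide; open, the fingers measure 123 mm over their backs; the gripper's body (75 mm by 187 mm) begins 45 mm behind the grasp point.
Start: joints at [1.008, 0.313, 1.498, -0, 1.331, -0.223], TCP at [0.175, 0.495, 0.303] pointing down, gripper open.
Joint ranges: [-2.94, 2.94], [-0.97, 2.17], [0.19, 2.56], [-1.23, 4.37], [0.02, 3.11], [-2.88, 2.88]. Speed limits (rad/s): [2.39, 2.39, 3.01, 3.14, 3.14, 3.14].

## Interface

Orientations are given as a unit quaternion [w, x, y, z].
In Python, from plant import * gives the robot as it stands. The module is installed in compiled form; this text tells all that it offers.
- The arm moves only by the tool servo_tool, never from a script. Its argument "rows" is text: rows parted by semicolons, each of 7 numbers parted by spaces: the opening, from 0 (shut) to 1 (fully open), then the shift along the tool's x, y, z scaled (see below), then the turn, a rotation vector about the tool's x, y, z scaled (see below). In form: gripper tx ty tz wx wy wz; .... A call has 1 to 12 rows; each row shifts and turns the commanded pose from where the row before left it, along the tool's axes as they then stand; what a row does not reach is not made up. The controller multiplies each number of a shift by 0.04 m and each number of a turn by 0.1 rad. A row lasts 1/10 s, in which the tool goes at most 50 mm and 8.59 degrees, less where a joint would pass 70% of its speed; a pose out of reach is approached as far as the arm can. A call with a number of a shift or a turn outside -1 to 1 is refused whole. A call with a gripper value outside its range is refused whole. The fingers move at their own pace and stop on an object; the grip force is fixed at half the most. Time passes only in rows, so rows that do not move let the fingers close. It gives the time, the measured TCP pose, the force, the opening and the grip force at its end, in the units of the state.
- observe(): the state, without advancing time (a new reading comes with each control period).
- snapshot(name): name is "scene" or "top" or "wrist"; returns the picture (420x560x3 uint8, red, green, blue); there is no depth.
- camera_info(name): a dict with "camera_matrix" (3x3 intrinsics, pixels), "R" (3x3) and "t" (3): a world point X has camera coordinates R X + t. Camera axes: x right, y down, z forward; pixel columns grow to the right and rows downward; lengths in m; the calibration is good to about 2 mm. The wrist camera is an equidistant fisheye: a pixel r from the principal point sees the ray r / f radians off the axis. A picture is of the moment at which its call begins: read the wrist's pose just before it. camera_info takes no time and is no camera call; for the wrist camera it gives the pose at the moment of the call.
- close_job(): hands the job in; it is judged then, once.
The state is a dict: "time": time; "joints": joint angles; "qd": joint speeds; "tau": joint torques, N m; "tcp_pos": TCP position; "eef_rot": TCP orientation; "force": force on the tool from outside, world axes, zero at the start; "ft_torque": the same for the moment, N m; "opening": finger opening in m; "grip_force": force on a finger pad.
Only numpy, scipy, OpenCV 4.12 (cv2) and the standard library are available. Lean on these libraries where they do the work, as an engineer would, in place of code of your own. Each camera call takes 0.05 s, during which the arm holds its last target. There are 200 camera calls.

## Task

Move the bench lamp's green carriage one hole along its rail, towards the side where the opened disc player lies: pull the red lock plunger up until its pin is clear of the hole, slide the carriage to the next hole, let the pin in and push the plunger fully down. Its spring is worn and lifts the plunger a little again by itself, so finish while still holding the plunger pressed all the way down with the gripper. Leave the other things on the bench where they are.

Things in the scene. Friction and masses are not known exactly. Their poses are not given: they have to be found in the camera images.
- rail: fixed horizontal aluminium rail, 360 mm long (its y axis), 40 mm wide (x), top face 50 mm above the bench, on two grey feet. Origin on the bench under the rail's middle, z up. Five holes 12.4 mm wide in the top face on its centre line at y = -120, -60, 0, 60 and 120 mm. The pin starts in the middle hole.
- carriage (a joint): position of the green lamp carriage along the rail's y axis, m: 0 = pin over the middle hole (start), 0.06 and -0.06 = over the next hole on the +y and -y side; ends at +-0.128. Slides with about 2 N when the pin is clear; locked (about 1 mm of play) when the pin is in a hole. Carriage 64 mm along the rail, 60 mm wide, top at 66 mm; steel collar of 22 mm diameter up to 78 mm round the plunger stem.
- lamp (a point): centre of the white lamp head carried by the carriage, 65 x 140 x 18 mm, 0.2 m above the bench, 195 mm from the plunger along the rail's +x. Its upright post, 14 mm thick, stands 115 mm from the plunger along the rail's +x, up to 0.2 m. It slides along with the carriage.
- plunger (a joint): height of the lock plunger, m: 0 = fully down (at its stop, pin 16 mm deep in the hole), 0.005 = rest, where the worn spring leaves it (pin in the hole, start), 0.016 = pin just clear of the rail, 0.024 = upper stop. Spring 900 N/m towards rest: about 5 N presses it fully down, about 13 N holds it at 0.019. Pin 10 mm thick, round tip; let go between holes it rides on the rail.
- knob: red knob of the plunger, an upright cylinder 26 mm in diameter and 28 mm high, origin at its centre, which is 112 mm above the bench plus the plunger value (117 mm at the start). Moves up and down with the plunger and along the rail with the carriage. 20 mm of bare 10 mm stem lie between knob and collar when fully down. It can be gripped round its sides from above.
- player_center (a point): centre of the opened disc player, an open black tray with a green board and a silver disc, 150 x 190 x 45 mm, loose. It lies beyond the rail, on the rail's +y or -y side; this is the side to move the lamp to.
- tray: grey parts tray with compartments, 150 x 190 x 45 mm, loose, origin under its centre; it lies on the side opposite the player. Leave it.
- screwdriver: red-handled screwdriver lying between robot and rail. Leave it.
- spool: metal solder spool, 52 mm diameter, 42 mm high, origin under its centre. Leave it.
- bowl: white bowl, 90 mm diameter, 40 mm high, origin under its centre. Leave it.
- meter: black analogue meter, 135 x 92 x 46 mm, lying at the right, origin under its centre. Leave it.
- pliers: orange-handled pliers, about 155 mm long, lying at the left. Leave them.
- jar: small amber jar with blue cap, 48 mm diameter, 60 mm high, origin under its centre. Leave it.

How it is judged:
On the way, in this order (a step that is already met when the one before it is completed fails the run):
1. the plunger is pulled until its pin is clear, the carriage still at the middle hole (value of joint plunger above 0.0155 m and value of joint carriage between -0.02 and 0.02 m), for 0.1 s.
2. the carriage has been slid to the next hole on the player's side (((y of player_center in the frame of rail above 0 m and value of joint carriage between 0.056 and 0.064 m) or (y of player_center in the frame of rail below 0 m and value of joint carriage between -0.064 and -0.056 m))), for 0.1 s.
At the end, for the whole second after the job is handed in: The carriage stands at the first hole from the middle on the player's side (within 4 mm of +-0.06 m), the plunger is held pushed down (joint below 2 mm, its own spring leaves it at 5 mm) and the fingers press on the knob with more than 2.5 N (((y of player_center in the frame of rail above 0 m and value of joint carriage between 0.056 and 0.064 m) or (y of player_center in the frame of rail below 0 m and value of joint carriage between -0.064 and -0.056 m)) and value of joint plunger below 0.002 m and contact force between the fingers and knob above 2.5 N); the arm keeps its last pose, push and grip.
It fails at once if one of the loose things on the bench is moved by more than 20 mm (distance of any of player_center, tray, screwdriver, spool, bowl, meter, pliers, jar from where it was at the start of the episode above 0.02 m).
It also fails if it takes over 35 s, if anything falls off the work surface, if the arm or the gripper's body presses on something with over 40 N, if the wrist force passes 120 N, or if a joint passes its speed limit or range.

## Working session

There is one attempt and no reset: what is moved stays moved. The work goes in short steps, Python scripts to look and compute and a tool call to move; the robot and the scene stay as the last step left them, time stands still between calls to the robot, and variables do not carry over. Pictures are saved under pics/ and viewed, at most 10 in all, crops included, and the job is handed in when it is done.

Besides the shell and the picture viewer there is one more tool, called after ">>>" as name(argument=value, ...), one argument or row to a line, values as JSON. servo_tool: Moves the arm, as the interface text tells. Shifts and turns lie within -1 to 1; 1 stands for 0.04 m of shift or 0.1 rad of turn. Its arguments: {"type":"object","properties":{"rows":{"type":"string"}},"required":["rows"]}

```bash
mkdir -p pics; python3 - <<'E'
from plant import *
import cv2
for n in("scene","top"):
    cv2.imwrite(f"pics/{n}.png",snapshot(n)[:,:,::-1])
    i=camera_info(n);print(n,i)
s=observe();print(s)
E
```

```text
scene {'camera_matrix': array([[531.63987156,   0.        , 279.17048228],
       [  0.        , 531.63987156, 207.91392118],
       [  0.        ,   0.        ,   1.        ]]), 'R': array([[ 2.98057240e-01,  9.54547998e-01,  3.24762674e-05],
       [ 6.63876893e-01, -2.07270854e-01, -7.18544546e-01],
       [-6.85878526e-01,  2.14188965e-01, -6.95480938e-01]]), 't': array([-0.16284229, -0.26417467,  1.90150342])}
top {'camera_matrix': array([[440.44210806,   0.        , 284.47589443],
       [  0.        , 440.44210806, 208.81604455],
       [  0.        ,   0.        ,   1.        ]]), 'R': array([[-0.01340518, -0.99990311,  0.00375211],
       [-0.99597436,  0.01301971, -0.08868804],
       [ 0.0886306 , -0.00492588, -0.99605238]]), 't': array([-0.00949803,  0.57957811,  1.37416352])}
{'time': 0.1, 'joints': array([ 1.00759177e+00,  3.13386222e-01,  1.49834027e+00,  2.73861321e-05,
        1.33100504e+00, -2.23389905e-01]), 'qd': array([-0.0011069 , -0.00289364, -0.00198302,  0.00078776, -0.00195539,
        0.00013056]), 'tau': array([ 1.49482807e-03, -4.02810717e+01, -2.52644563e+01,  6.95344107e-02,
        3.41959787e-02, -7.77810055e-05]), 'tcp_pos': array([0.17491242, 0.49485401, 0.30223011]), 'eef_rot': array([-2.30514064e-04,  1.69094195e-01,  9.85599730e-01, -5.20867069e-04]), 'force': array([0.04864816, 0.07389727, 0.74739275]), 'ft_torque': array([-0.0717004 , -0.0157699 , -0.04686981]), 'grip_force': 0.0, 'opening': 0.08828807599599345}
```

View pics/scene.png

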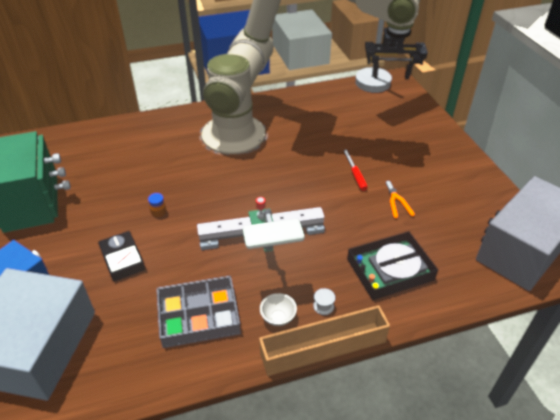

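View pics/top.png

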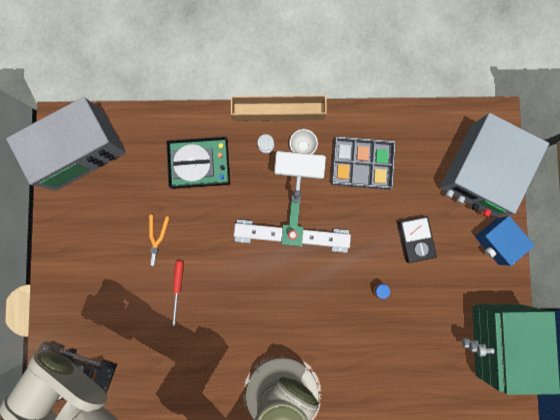

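The player lies at the left in the top view (198,162), which is world +y. The tray is at the right (363,162), the red knob near (292,235), and the rail ends near (236,231) and (350,240). Next I'll enlarge crops of both views.

```bash
python3 - <<'E'
import cv2,numpy as np
t=cv2.imread("pics/top.png")[205:265,225:360]; s=cv2.imread("pics/scene.png")[185:260,190:335]
t=cv2.resize(t,(780,346),interpolation=cv2.INTER_CUBIC); s=cv2.resize(s,(780,403),interpolation=cv2.INTER_CUBIC)
cv2.imwrite("pics/ct.png",t);cv2.imwrite("pics/cs.png",s)
E
```

```text
(no output)
```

View pics/ct.png

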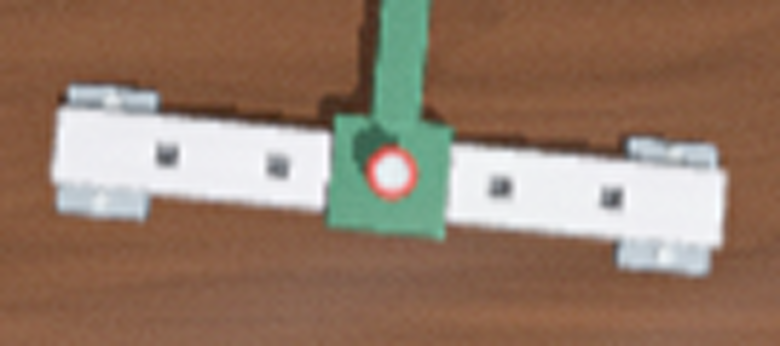

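View pics/cs.png

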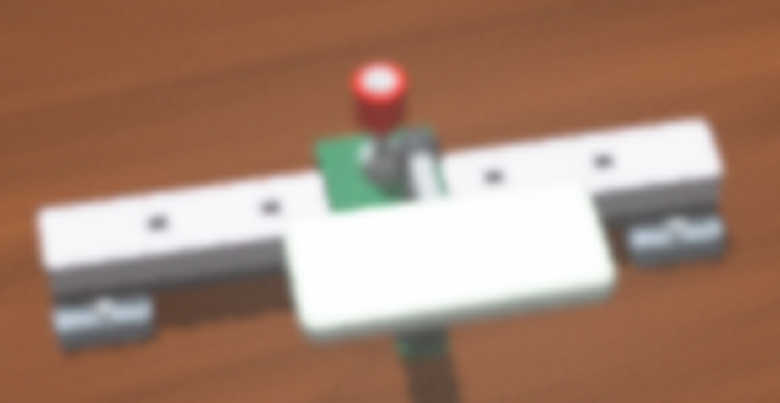

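In the top crop, the holes are at (167,155), (278,166), (500,187) and (611,197), with the knob top at (393,173). In the scene crop, the same holes in the same order are at (603,161), (493,177), (270,208) and (157,222), with the knob top at (380,79). I'll triangulate these.

```bash
cat > h.py <<'E'
from plant import *
import numpy as np
from scipy.spatial.transform import Rotation as Ro
def ray(n,uv):
    i=camera_info(n);d=i["R"].T@np.linalg.inv(i["camera_matrix"])@np.r_[uv,1];return -i["R"].T@i["t"],d/np.linalg.norm(d)
def tri(rs):
    A=sum(np.eye(3)-np.outer(d,d) for c,d in rs);b=sum((np.eye(3)-np.outer(d,d))@c for c,d in rs);return np.linalg.solve(A,b)
def tcp():
    s=observe();q=s["eef_rot"];return np.array(s["tcp_pos"]),Ro.from_quat(np.r_[q[1:],q[0]])
E
python3 - <<'E'
from h import *
T=[(167,155),(278,166),(500,187),(611,197),(393,173)];S=[(603,161),(493,177),(270,208),(157,222),(380,79)]
P=[]
for a,b in zip(T,S):
    ra=ray("top",(np.array(a)+.5)/(780/135)-.5+[225,205]);rb=ray("scene",(np.array(b)+.5)/(780/145)-.5+[190,185])
    P.append(tri([ra,rb]));print(P[-1].round(4))
P=np.array(P);d=(P[0]-P[3]);print("yaw of rail y",np.arctan2(-d[0],d[1]),"len",np.linalg.norm(d),"mid",P[:4].mean(0))
p,R=tcp();print(p,R.as_matrix().round(3))
E
```

```text
[0.5079 0.0801 0.052 ]
[0.5012 0.0204 0.0513]
[ 0.4883 -0.0988  0.0514]
[ 0.4821 -0.1582  0.0529]
[ 0.4943 -0.0388  0.1333]
yaw of rail y -0.1077724764451608 len 0.23963814671562023 mid [ 0.49490382 -0.03911906  0.0518916 ]
[0.17491242 0.49485401 0.30223011] [[-0.943  0.333 -0.001]
 [ 0.333  0.943 -0.001]
 [ 0.    -0.001 -1.   ]]
```

>>> servo_tool(
  rows="1 0 0 0 0 0 -0.77; 1 0 0 0 0 0 -0.77; 1 0 0 0 0 0 -0.77; 1 -0.5 -0.7 0 0 0 0; 1 -0.55 -0.75 0 0 0 0; 1 -0.6 -0.8 0 0 0 0; 1 -0.6 -0.8 0 0 0 0; 1 -0.6 -0.8 0 0 0 0; 1 -0.6 -0.8 0 0 0 0; 1 -0.6 -0.8 0 0 0 0; 1 -0.6 -0.8 0 0 0 0; 1 -0.6 -0.8 0 0 0 0",
)

```text
time: 1.3
tcp_pos: [0.3535, 0.1903, 0.3027]
eef_rot: [-0.0, 0.054, 0.999, 0.0]
force: [0.7, 0.3, -0.5]
opening: 0.0885
grip_force: 0.0
```

```bash
cat > go.py <<'E'
from h import *
import sys
p,R=tcp();s=observe()
t=np.array([float(v) for v in sys.argv[1:4]])
y=R.as_matrix()[:,1]
print("t",s["time"],"tcp",p.round(4),"yaw_y",np.arctan2(-y[0],y[1]).round(4),"z",R.as_matrix()[:,2].round(4),"units",(R.inv().apply(t-p)/.04).round(3),"open",s["opening"],"grip",s["grip_force"],"F",s["force"].round(2))
E
python3 go.py 0.4946 -0.039 0.162
```

```text
t 1.3 tcp [0.3535 0.1903 0.3027] yaw_y -0.1088 z [-1.e-04  0.e+00 -1.e+00] units [-4.128 -5.317  3.516] open 0.08848733229587967 grip 0.0 F [ 0.68  0.26 -0.54]
```

>>> servo_tool(
  rows="1 -0.6 -0.75 0 0 0 0; 1 -0.6 -0.75 0 0 0 0; 1 -0.6 -0.75 0 0 0 0; 1 -0.6 -0.75 0 0 0 0; 1 -0.5 -0.7 0 0 0 0; 1 0 0 0 0 0 0; 1 0 0 0 0 0 0; 1 0 0 0 0 0 0",
)

```text
time: 2.1
tcp_pos: [0.4519, 0.0329, 0.3026]
eef_rot: [-0.0, 0.054, 0.999, 0.0]
force: [0.6, -0.2, 0.7]
opening: 0.0881
grip_force: 0.0
```

```bash
python3 go.py 0.4946 -0.039 0.162
```

```text
t 2.1 tcp [0.4519 0.0329 0.3026] yaw_y -0.1079 z [-4.e-04  2.e-04 -1.e+00] units [-1.256 -1.673  3.515] open 0.08806812587602458 grip 0.0 F [ 0.56 -0.25  0.67]
```

>>> servo_tool(
  rows="1 -0.4 -0.55 0 0 0 0; 1 -0.45 -0.6 0 0 0 0; 1 -0.4 -0.52 0 0 0 0; 1 0 0 0.7 0 0 0; 1 0 0 0.7 0 0 0; 1 0 0 0 0 0 0; 1 0 0 0 0 0 0",
)

```text
time: 2.8
tcp_pos: [0.4949, -0.039, 0.2476]
eef_rot: [0.0, 0.054, 0.999, -0.0]
force: [-0.4, -0.9, 0.2]
opening: 0.0882
grip_force: 0.0
```

```bash
python3 go.py 0.4946 -0.039 0.162; python3 - <<'E'
from h import *
import cv2
i=camera_info("wrist");im=snapshot("wrist");cv2.imwrite("pics/w1.png",im[:,:,::-1])
K=i["camera_matrix"]
for P in [(0.4946,-.039,.131),(0.5012,.0204,.05),(0.4883,-.0988,.05)]:
    c=i["R"]@np.array(P)+i["t"];th=np.arctan2(np.hypot(*c[:2]),c[2]);print(K[:2,2]+K[0,0]*th*c[:2]/np.hypot(*c[:2]))
E
```

```text
t 2.8 tcp [ 0.4949 -0.039   0.2476] yaw_y -0.1076 z [ 3.e-04 -1.e-04 -1.e+00] units [ 7.00e-03 -2.00e-03  2.14e+00] open 0.08822558504040583 grip 0.0 F [-0.37 -0.87  0.23]
[279.11123326 224.69735291]
[345.21343968 194.3032482 ]
[212.2939367  194.20051531]
```

View pics/w1.png

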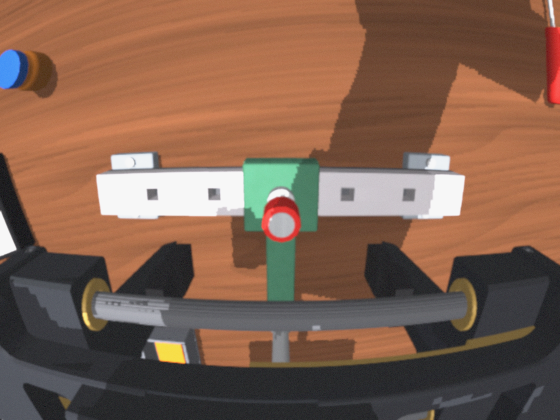

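The wrist view puts the knob top at (281,223) and the neighbouring holes at (214,194) and (347,194), all within 2 px of prediction. I'll go down and grip.

>>> servo_tool(
  rows="1 0 0.03 0.5 0 0 0; 1 0 0 0.6 0 0 0; 1 0 0 0.6 0 0 0; 1 0 0 0.44 0 0 0; 1 0 0 0 0 0 0; 0 0 0 0 0 0 0; 0 0 0 0 0 0 0; 0 0 0 0 0 0 0; 0 0 0 0 0 0 0; 0 0 0 0 0 0 0; 0 0 0 0 0 0 0; 0 0 0 0 0 0 0",
)

```text
time: 4.05
tcp_pos: [0.495, -0.0385, 0.1612]
eef_rot: [0.0, 0.054, 0.999, 0.0]
force: [-0.4, 0.6, 0.4]
opening: 0.0341
grip_force: 0.0
```

```bash
python3 go.py 0.4946 -0.039 0.176
```

```text
t 4.05 tcp [ 0.495  -0.0385  0.1612] yaw_y -0.1089 z [ 0.  0. -1.] units [ 0.008 -0.013 -0.371] open 0.03410997429753701 grip 0.0 F [-0.38  0.6   0.41]
```

>>> servo_tool(
  rows="0 0 0 0 0 0 0; 0 0 0 0 0 0 0; 0 0 0 0 0 0 0; 0 0 0 0 0 0 0",
)

```text
time: 4.45
tcp_pos: [0.4949, -0.0385, 0.1611]
eef_rot: [-0.0, 0.054, 0.999, 0.0]
force: [0.7, 0.6, -0.8]
opening: 0.025
grip_force: 30.0
```

>>> servo_tool(
  rows="0 0 0 -0.13 0 0 0; 0 0 0 -0.13 0 0 0; 0 0 0 -0.12 0 0 0; 0 0 0 0 0 0 0; 0 0 0 0 0 0 0; 0 0 0 0 0 0 0",
)

```text
time: 5.05
tcp_pos: [0.4948, -0.0385, 0.1759]
eef_rot: [-0.0, 0.054, 0.999, 0.0]
force: [4.2, -1.2, -13.6]
opening: 0.0254
grip_force: 30.0
```

The 13.6 N pull matches about 15 mm of lift, so the pin is clear. I'll slide 60 mm along +y.

>>> servo_tool(
  rows="0 0 0.1 0 0 0 0; 0 0 0.2 0 0 0 0; 0 0 0.25 0 0 0 0; 0 0 0.25 0 0 0 0; 0 0 0.25 0 0 0 0; 0 0 0.25 0 0 0 0; 0 0 0.15 0 0 0 0; 0 0 0.05 0 0 0 0; 0 0 0 0 0 0 0; 0 0 0 0 0 0 0; 0 0 0 0 0 0 0",
)

```text
time: 6.15
tcp_pos: [0.5014, 0.0211, 0.1763]
eef_rot: [-0.0, 0.055, 0.999, 0.0]
force: [3.1, 1.9, -12.7]
opening: 0.0248
grip_force: 30.0
```

```bash
python3 go.py 0.5013 0.0213 0.156; python3 - <<'E'
from h import *
import cv2
im=snapshot("top");cv2.imwrite("pics/ct2.png",cv2.resize(im[205:265,225:360,::-1],(780,346),interpolation=cv2.INTER_CUBIC))
cv2.imwrite("pics/w2.png",snapshot("wrist")[:,:,::-1])
E
```

```text
t 6.15 tcp [0.5014 0.0211 0.1763] yaw_y -0.1092 z [-2.e-04  4.e-04 -1.e+00] units [0.003 0.005 0.507] open 0.02482490119194438 grip 30.000092703849077 F [  3.08   1.91 -12.7 ]
```

View pics/w2.png

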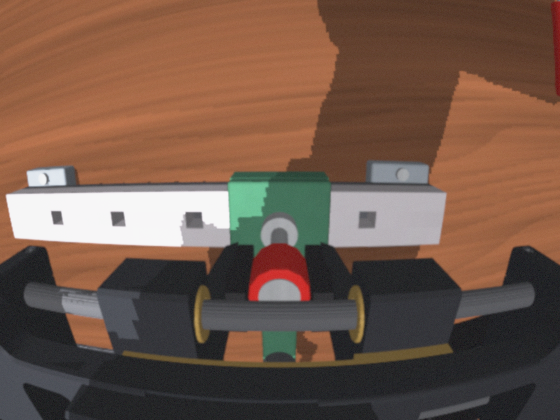

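The carriage moved: the holes either side of it, at (193,220) and (367,219), centre on 280, and the knob is at 279. So the pin is over the next hole. I'll lower it in stages.

>>> servo_tool(
  rows="0 0 0 0.1 0 0 0; 0 0 0 0.1 0 0 0; 0 0 0 0.1 0 0 0; 0 0 0 0.08 0 0 0; 0 0 0 0 0 0 0; 0 0 0 0 0 0 0",
)

```text
time: 6.85
tcp_pos: [0.5016, 0.0211, 0.1615]
eef_rot: [0.0, 0.054, 0.999, -0.0]
force: [-2.3, 0.7, 0.0]
opening: 0.0249
grip_force: 30.0
```

>>> servo_tool(
  rows="0 0 0 0.06 0 0 0; 0 0 0 0.06 0 0 0; 0 0 0 0.03 0 0 0; 0 0 0 0 0 0 0; 0 0 0 0 0 0 0; 0 0 0 0 0 0 0",
)

```text
time: 7.45
tcp_pos: [0.5017, 0.0211, 0.1561]
eef_rot: [0.0, 0.054, 0.999, -0.0]
force: [-6.6, 0.9, 11.7]
opening: 0.0251
grip_force: 30.0
```

>>> servo_tool(
  rows="0 0 0 0.02 0 0 0; 0 0 0 0 0 0 0; 0 0 0 0 0 0 0; 0 0 0 0 0 0 0; 0 0 0 0 0 0 0",
)

```text
time: 7.95
tcp_pos: [0.5017, 0.0211, 0.156]
eef_rot: [0.001, 0.054, 0.999, -0.0]
force: [-9.9, 0.6, 18.2]
opening: 0.025
grip_force: 30.0
```

The extra push added 6.5 N but only 0.1 mm of travel, so the plunger is on its stop. I'll hand in now.

```bash
python3 -c "
from plant import *
print(close_job())"
```

```text
the job is handed in; nothing more can be done
None
```

I moved the carriage one hole along the rail to the player's (+y) side and handed the job in with the gripper still pressing the plunger against its lower stop (about 18 N); no verdict came back.

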